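# Count to the third gap and slide the glaze test tile home

### The arm

A 6-joint arm with a two-finger parallel gripper is mounted at the origin on the work surface. World frame = base frame: x ahead of the robot, y to its left, z up, the work surface at z = 0. Lengths are in m, angles in rad, forces in N, time in s.
With the tool pointing down it reaches from about 0.325 to 0.775 m from the base axis. Payload 5.5 kg.
Tool frame: the origin (TCP) lies midway between the tips of the shut fingers; the grasp point (between the pads) lies arm.pinch_z behind it (arm.pinch_z is the distance from the TCP to the grasp point, in m); z points along the fingers, y is the line along which they close (so a half turn about z gives the same grasp; the last joint's range is limited). The gripper opens to 85 mm and grips with 20 to 120 N. Pads are 22 mm wide; open, the fingers measure 114 mm over their backs; the gripper's body (76 mm by 85 mm) begins 54 mm behind the grasp point. The pads swing forward as they close: fully open they stand 13 mm farther back than shut.
Start: joints at [-1.289, 0.091, 1.231, -0, 1.82, -0.057], TCP at [0.199, -0.566, 0.231] pointing down, gripper open.
Joint ranges: [-2.87, 2.87], [-0.86, 2.18], [0.17, 2.46], [-1.51, 4.65], [0.06, 2.69], [-2.65, 2.65]. Speed limits (rad/s): [2.57, 2.57, 3.01, 3.14, 3.14, 3.14].

### API

Orientations are given as a unit quaternion [w, x, y, z].
In Python, from bench import arm, eyes gives the robot as it stands.
- The arm moves only by the tool carry_out, never from a script. Its argument "deltas" is one flat list of numbers, 7 for each row, row after row: the turn, a rotation vector about the tool's x, y, z in units of 8 degrees (1.0 is 8 degrees), then the shift along the tool's x, y, z in units of 25 mm (1.0 is 25 mm), then the finger opening in mm, from 0 to 85.4. A call has 1 to 20 rows; each row shifts and turns the commanded pose from where the row before left it, along the tool's axes as they then stand; what a row does not reach is not made up. A row lasts 1/8 s, in which the tool goes at most 62.5 mm and 10.7 degrees, less where a joint would pass 70% of its speed; a pose out of reach is approached as far as the arm can. A call is refused whole if a number of a shift passes 1 or a number of a turn 1, either way. A call with a gripper value outside its range is refused whole. The fingers move at their own pace and stop on an object; "force" is the grip in N (left out, the last holds). Time passes only in rows, so rows that do not move let the fingers close. It gives the time, the measured TCP pose, the force, the opening and the grip force at its end, in the units of the state.
- arm.observe(): the state, without advancing time (a new reading comes with each control period).
- eyes.get_image(name): name is "scene" or "top" or "wrist"; returns a dict with "img" (480x640x3 uint8, blue, green, red), "range_z" (480x640 float32, m along the optical axis (not along the pixel's ray), 0 where there is no reading), "fx", "fy", "cx", "cy" (pixels), "R" (3x3) and "t" (3): a world point X has camera coordinates R X + t; the wrist camera has in their place "mount" (4x4, takes a point from camera to tool coordinates, whose origin is the TCP and whose axes are the flange's). Camera axes: x right, y down, z forward; pixel columns grow to the right and rows downward; lengths in m; the calibration is good to about 2 mm. A picture is of the moment at which its call begins: read the wrist's pose just before it.
- arm.sign_off(): hands the job in; it is judged then, once.
The state is a dict: "t": time; "joint_pos": joint angles; "dq": joint speeds; "tau": joint torques, N m; "tool_pos": TCP position; "eef_rot": TCP orientation; "ft_force": force on the tool from outside, world axes, zero at the start; "torque": the same for the moment, N m; "finger_gap": finger opening in m; "gripper_force": force on a finger pad.
Only numpy, scipy, OpenCV 4.12 (cv2) and the standard library are available. Lean on these libraries where they do the work, as an engineer would, in place of code of your own. Each camera call takes 0.05 s, during which the arm holds its last target. There are 200 camera calls.

### The job

Starting at the end of the rack where the tall post stands, run a fingertip along the wooden rail on top of the rack, touching it over the first, then the second, then the third gap (count every gap, filled or empty) and no farther along than the third. Then push the loose test tile, flat on the table and without picking it up, into that third gap until it is fully home against the back stop. Leave everything else where it is.

Things in the scene. Friction and masses are not known exactly. Their poses are not given: they have to be found in the camera images.
- rack: Fixed dark wooden rack. Origin: centre of its underside; x points into the gaps, y along their row, z up. Seven dividers, 8 mm thick, 34 high, 58 apart, from x = -35 mm (rounded noses, open mouths) to 35, make six gaps 50 mm wide, centred at y = 145, 87, 29, -29, -87, -145 mm. No floor: the table runs into the gaps. Back stop 18 mm high, face at x = 25. Rail top 44 mm above the table.
- rail_1: Piece of the fixed rail over the gap at y = +145 mm of the rack: 22 mm (x) x 55 mm (y) x 10 mm; origin at the centre of its underside, 34 mm above the table and at x = 24 mm of the rack; axes as the rack's. The six pieces are numbered from the rack's +y end; which one counts as first depends on the tall post. Between pieces are 3 mm joints.
- rail_2: Piece of the fixed rail over the gap at y = +87 mm of the rack: 22 mm (x) x 55 mm (y) x 10 mm; origin at the centre of its underside, 34 mm above the table and at x = 24 mm of the rack; axes as the rack's. The six pieces are numbered from the rack's +y end; which one counts as first depends on the tall post. Between pieces are 3 mm joints.
- rail_3: Piece of the fixed rail over the gap at y = +29 mm of the rack: 22 mm (x) x 55 mm (y) x 10 mm; origin at the centre of its underside, 34 mm above the table and at x = 24 mm of the rack; axes as the rack's. The six pieces are numbered from the rack's +y end; which one counts as first depends on the tall post. Between pieces are 3 mm joints.
- rail_4: Piece of the fixed rail over the gap at y = -29 mm of the rack: 22 mm (x) x 55 mm (y) x 10 mm; origin at the centre of its underside, 34 mm above the table and at x = 24 mm of the rack; axes as the rack's. The six pieces are numbered from the rack's +y end; which one counts as first depends on the tall post. Between pieces are 3 mm joints.
- rail_5: Piece of the fixed rail over the gap at y = -87 mm of the rack: 22 mm (x) x 55 mm (y) x 10 mm; origin at the centre of its underside, 34 mm above the table and at x = 24 mm of the rack; axes as the rack's. The six pieces are numbered from the rack's +y end; which one counts as first depends on the tall post. Between pieces are 3 mm joints.
- rail_6: Piece of the fixed rail over the gap at y = -145 mm of the rack: 22 mm (x) x 55 mm (y) x 10 mm; origin at the centre of its underside, 34 mm above the table and at x = 24 mm of the rack; axes as the rack's. The six pieces are numbered from the rack's +y end; which one counts as first depends on the tall post. Between pieces are 3 mm joints.
- tall_post: Fixed dark wooden post with a ball on top, 86 mm high, 36 mm square foot, ball 36 mm wide; it stands at either end of the rack (y = +204 or -204 mm of the rack) and marks the end from which the gaps are counted. Origin: centre of its underside.
- low_block: Fixed low wooden block 36 x 36 x 24 mm at the other end of the rack. Origin: centre of its underside.
- tile: The loose test tile: clay bar 90 mm (x) x 40 (y) x 16 (z), about 0.11 kg, white glaze patch and dark spot on top, flat on the table before the mouths, its length roughly pointing into the gaps. Origin: centre of its underside. Slides at about 1 N. Fully home: its inner end at the back stop (origin at x = -20 mm of the rack), 30 mm sticking out of the mouth. Either end may go first.
- seated_1: A like tile already home in another gap; leave it. Origin: centre of its underside.
- seated_2: A like tile already home in another gap; leave it. Origin: centre of its underside.
- jar: Bystander: jar with a white lid, 72 mm wide, 100 mm high. Origin: centre of its underside.
- bowl: Bystander: white bowl, 110 mm wide, 50 mm high. Origin: centre of its underside.
- cup: Bystander: clay cup, 72 mm wide, 75 mm high. Origin: centre of its underside.
- modelling_tool: Bystander: wooden modelling tool, 200 mm long, lying on the table along its own x. Origin near the middle of its underside.
- cutter: Bystander: steel ring cutter, 70 mm wide, 22 mm high. Origin: centre of its underside.
Not all that is in view belongs to the job. Of the things shaped like the tall_post, the wooden one is meant.

How it is judged:
By the outcome, as a careful person would: the job done as asked, in the order asked, and still so for the second after the job is handed in, with the robot touching nothing.
It also fails if it takes over 58 s, if anything falls off the work surface, if the arm or the gripper's body presses on something with over 40 N, if the wrist force passes 120 N, or if a joint passes its speed limit or range.

## Working session

There is one attempt and no reset: what is moved stays moved. The work goes in short steps, Python scripts to look and compute and a tool call to move; the robot and the scene stay as the last step left them, time stands still between calls to the robot, and variables do not carry over. Pictures are saved under pics/ and viewed, at most 10 in all, crops included, and the job is handed in when it is done.

Besides the shell and the picture viewer there is one more tool, called after "Emit:" by a JSON object that holds its "op" and its "data". carry_out: Moves the arm, as the interface text tells. Its arguments: {"type":"object","properties":{"deltas":{"type":"array"},"force":{"type":"number"}},"required":["deltas"]}

```bash
mkdir -p pics; python3 - <<'E'
from bench import arm, eyes
import cv2,pickle
s=arm.observe();print(s['t'],s['tool_pos'],s['eef_rot'],arm.pinch_z)
d={n:eyes.get_image(n) for n in("scene","top")}
pickle.dump(d,open('d.pkl','wb'))
for n in d: cv2.imwrite(f'pics/{n}0.png',d[n]['img']); print(n,d[n]['R'],d[n]['t'],d[n]['fx'])
E
```

```text
0.0 [ 0.19931474 -0.56561737  0.23015167] [-9.86123033e-04  9.85686263e-01  1.68587079e-01 -1.19819696e-04] 0.0187
scene [[ 0.84171057  0.53992833 -0.0008446 ]
 [ 0.36826019 -0.57523448 -0.73040381]
 [-0.39485155  0.61447757 -0.68301505]] [-0.47347944 -0.17795567  1.5773132 ] 568.2132579163701
top [[ 0.02821996 -0.99956769 -0.00825028]
 [-0.99476733 -0.02727177 -0.09845921]
 [ 0.09819165  0.01098562 -0.99510689]] [-0.00292211  0.58236925  0.90258518] 457.0053903547275
```

View pics/top0.png

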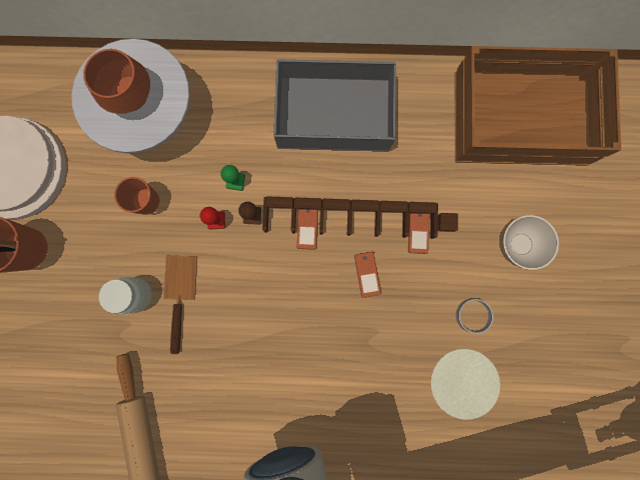

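View pics/scene0.png

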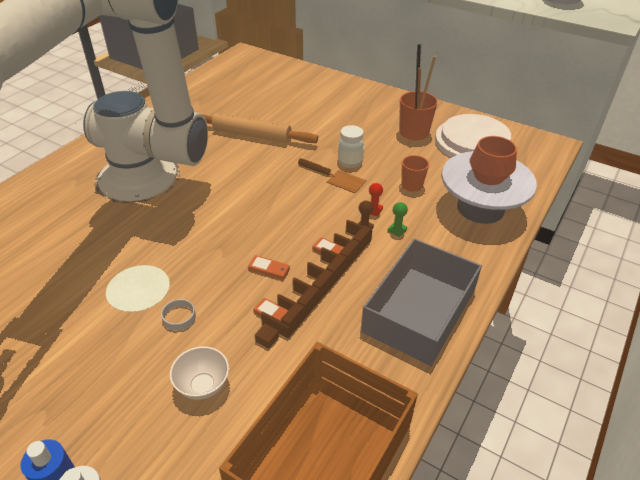

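The top view shows three posts: red (210,216), green (232,176) and dark brown (250,212). The brown one stands in line with the rack at its left end, and the low block is at (448,222). I'll check it in a crop while measuring the rack and tile.

```bash
cat > h.py <<'E'
import numpy as np, cv2
def ray(d,px,z):
    """cast pixels (N,2) onto the world plane at height z"""
    px=np.atleast_2d(np.asarray(px,float)); R,t=d['R'],d['t']
    v=np.c_[(px[:,0]-d['cx'])/d['fx'],(px[:,1]-d['cy'])/d['fy'],np.ones(len(px))]@R
    c=-R.T@t
    return c+v*((z-c[2])/v[:,2])[:,None]
def cloud(d):
    v,u=np.mgrid[:480,:640]; Z=d['range_z']
    P=np.dstack([(u-d['cx'])/d['fx']*Z,(v-d['cy'])/d['fy']*Z,Z])
    return (P-d['t'])@d['R']
def rect(P):
    (c,wh,a)=cv2.minAreaRect((P[:,:2]*1000).astype(np.float32)); 
    return np.round(c,1),np.round(wh,1),round(a,2)
def tile(d,box,z=.016):
    """clay+white mask in pixel box u0,v0,u1,v1 -> world corners on plane z"""
    u0,v0,u1,v1=box; im=d['img'][v0:v1,u0:u1]; hsv=cv2.cvtColor(im,cv2.COLOR_BGR2HSV)
    H,S,V=cv2.split(hsv)
    m=(((H<10)&(S>120)&(V>90))|((S<60)&(V>150))).astype(np.uint8)
    m=cv2.morphologyEx(m,cv2.MORPH_CLOSE,np.ones((5,5)))
    c=max(cv2.findContours(m,0,cv2.CHAIN_APPROX_NONE)[0],key=cv2.contourArea)
    return rect(ray(d,c[:,0]+[u0,v0],z))
E
python3 - <<'E'
from h import *; import pickle
D=pickle.load(open('d.pkl','rb'))
d=D['top'];W=cloud(d);im=d['img']
sub=np.zeros((480,640),bool);sub[185:250,255:445]=1
gray=im.max(2)
m=sub&(abs(W[...,2]-.044)<.005)
print('rail depth',m.sum(),rect(W[m]),np.median(W[m][:,2]))
k=(sub&(gray<95)).astype(np.uint8)
v,u=np.nonzero(m); print('rail ray',rect(ray(d,np.c_[u,v],.044)))
for n,b in dict(tile=(345,243,395,305),s1=(290,205,322,255),s2=(402,205,434,258)).items(): print(n,tile(d,b))
for n,b in dict(post=(236,198,264,226),block=(436,210,462,236),red=(196,202,230,232)).items():
    q=W[b[1]:b[3],b[0]:b[2]].reshape(-1,3); q=q[q[:,2]>.015]; print(n,q.max(0),q.min(0),np.median(q,0))
# noise of table height
print('table z',np.median(W[300:330,240:330,2]))
a=cv2.resize(im[160:310,190:470],None,fx=2.8,fy=2.8,interpolation=cv2.INTER_CUBIC)
cv2.imwrite('pics/crop0.png',a)
s=D['scene'];W=cloud(s);m=np.zeros((480,640),bool);m[190:350,250:385]=1;m&=abs(W[...,2]-.044)<.002
print('scene rail',m.sum(),rect(W[m])); print('scene tile',tile(s,(240,245,295,285)))
E
```

```text
rail depth 1790 (array([632.7, -55.3]), array([343.7,  65.4]), 89.35) 0.04439749031167309
rail ray (array([632. , -55.3]), array([343.1,  65.2]), 89.36)
tile (array([515.2, -96. ]), array([88.4, 39.2]), 11.75)
s1 (array([605.8,  30.4]), array([39.2, 82.1]), 89.72)
s2 (array([ 603.5, -200.2]), array([81.4, 39.2]), 0.22)
post [0.66411989 0.16447299 0.95548424] [0.49077803 0.00304593 0.01505675] [0.62933565 0.14332418 0.07979312]
block [0.64879807 0.00304593 0.95548424] [ 0.49077803 -0.27732343  0.01555185] [ 0.62625511 -0.25559686  0.02460494]
red [0.63586575 0.24069695 0.95548424] [0.49077803 0.00304593 0.0154206 ] [0.61665836 0.21877008 0.08053857]
table z 0.0006802066744260044
scene rail 896 (array([638.8,  -8. ]), array([206. , 417.5]), 29.25)
scene tile (array([515.6, -98.6]), array([79.8, 29.6]), 8.36)
```

View pics/crop0.png

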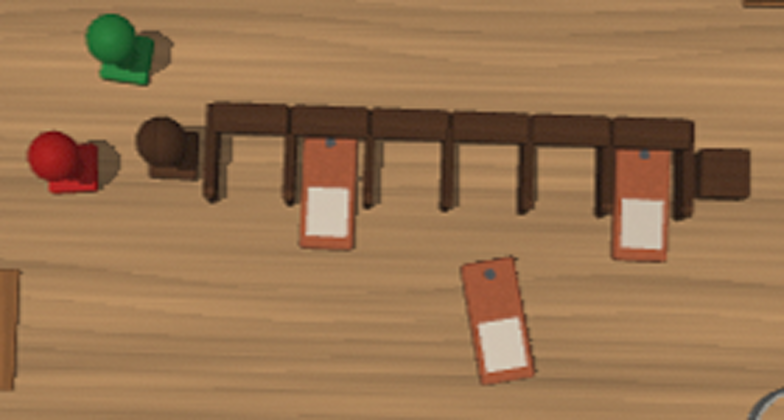

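The crop shows the dark wooden post at (165,145), flush with the rack's left (+y) end. The red (52,155) and green (110,40) posts are free-standing decoys. Counting from the post, gap 1 is empty, gap 2 is filled, and gap 3 (between crop columns 370 and 447) is the empty target, under rail_3. The loose tile is at (498,320).

Estimates: rack origin ≈ (629, -55.5) mm with yaw ≈ -0.65°, tile at (515, -96) with yaw 11.75°. First I'll shut the fingers, square up the tool and go above rail_1.

Emit:
{"op": "carry_out", "data": {"deltas": [0,0,0.836,0,0,0,0,0,0,0.836,0,0,0,0,0,0,0.836,0,0,0,0,0,0,0,0.64,-0.95,0,0,0,0,0,0.64,-0.95,0,0,0,0,0,0.64,-0.95,0,0,0,0,0,0.64,-0.95,0,0,0,0,0,0.64,-0.95,0,0,0,0,0,0.64,-0.95,0,0,0,0,0,0.64,-0.95,0,0,0,0,0,0.64,-0.95,0,0,0,0,0,0.64,-0.95,0,0,0,0,0,0.64,-0.95,0,0,0,0,0,0.64,-0.95,0,0,0,0,0,0.64,-0.95,0,0,0,0,0,0.64,-0.95,0,0,0,0,0,0.64,-0.95,0,0,0,0,0,0.64,-0.95,0,0,0,0,0,0.64,-0.95,0,0,0,0,0,0.64,-0.95,0,0]}}

```text
t: 2.6
tool_pos: [0.4763, -0.1644, 0.2307]
eef_rot: [-0.0, 1.0, -0.006, -0.0]
ft_force: [-0.6, -1.1, -0.2]
finger_gap: -0.0002
gripper_force: 0.0
```

Emit:
{"op": "carry_out", "data": {"deltas": [0,0,0,0.64,-0.95,0.35,0,0,0,0,0.64,-0.95,0.35,0,0,0,0,0.64,-0.95,0.35,0,0,0,0,0.64,-0.95,0.35,0,0,0,0,0.64,-0.95,0.35,0,0,0,0,0.64,-0.95,0.35,0,0,0,0,0.64,-0.95,0.35,0,0,0,0,0.64,-0.95,0.35,0,0,0,0,0.64,-0.95,0.35,0,0,0,0,0.64,-0.95,0.35,0,0,0,0,0.64,-0.95,0.35,0,0,0,0,0,0,0,0,0,0,0,0,0,0,0]}}

```text
t: 4.22
tool_pos: [0.6546, 0.0935, 0.1347]
eef_rot: [0.0, 1.0, -0.006, -0.0]
ft_force: [-0.6, 0.0, 0.4]
finger_gap: -0.0002
gripper_force: 0.0
```

Emit:
{"op": "carry_out", "data": {"deltas": [0,0,0,0,0,0.8,0,0,0,0,0,0,0.8,0,0,0,0,0,0,0.8,0,0,0,0,0,0,0.8,0,0,0,0,0,0,0.24,0,0,0,0,0,0,0.08,0,0,0,0,0,0,0.08,0,0,0,0,0,0,0,0]}}

```text
t: 5.22
tool_pos: [0.6554, 0.094, 0.0458]
eef_rot: [-0.0, 1.0, -0.006, 0.001]
ft_force: [-0.2, -0.7, -0.2]
finger_gap: 0.0003
gripper_force: 0.0
```

Emit:
{"op": "carry_out", "data": {"deltas": [0,0,0,0,0,0.04,0,0,0,0,0,0,0.04,0,0,0,0,0,0,0.04,0,0,0,0,0,0,0,0]}}

```text
t: 5.72
tool_pos: [0.6553, 0.094, 0.0441]
eef_rot: [-0.0, 1.0, -0.006, 0.001]
ft_force: [-3.1, -0.1, 7.4]
finger_gap: 0.0002
gripper_force: 3.7
```

Contact at about 7 N. Now I'll slide to over the third gap.

Emit:
{"op": "carry_out", "data": {"deltas": [0,0,0,0,0,0.02,0,0,0,0,0,0.2,0,0,0,0,0,0,0.4,0,0,0,0,0,0,0.4,0,0,0,0,0,0,0.4,0,0,0,0,0,0,0.4,0,0]}}

```text
t: 6.48
tool_pos: [0.6558, 0.0501, 0.0441]
eef_rot: [-0.001, 1.0, -0.005, 0.002]
ft_force: [0.9, 4.3, 6.2]
finger_gap: -0.0003
gripper_force: 3.5
```

Emit:
{"op": "carry_out", "data": {"deltas": [0,0,0,0,0.4,0,0,0,0,0,0,0.4,0,0,0,0,0,0,0.4,0,0,0,0,0,0,0.4,0,0]}}

```text
t: 6.98
tool_pos: [0.6554, 0.01, 0.0441]
eef_rot: [-0.001, 1.0, -0.005, 0.002]
ft_force: [0.5, 4.1, 6.8]
finger_gap: -0.0001
gripper_force: 3.5
```

Emit:
{"op": "carry_out", "data": {"deltas": [0,0,0,0,0.4,0,0,0,0,0,0,0.4,0,0,0,0,0,0,0.4,0,0,0,0,0,0,0.2,0,0,0,0,0,0,0,0,0]}}

```text
t: 7.6
tool_pos: [0.655, -0.0258, 0.0441]
eef_rot: [-0.0, 1.0, -0.006, 0.002]
ft_force: [-0.0, 1.1, 6.9]
finger_gap: -0.0
gripper_force: 3.6
```

Rail done. Next: lift, turn the tool 77.6° so the two fingers lie along the tile's side, open to 40 mm, and go to the tile's -y side.

Emit:
{"op": "carry_out", "data": {"deltas": [0,0,0,0,0,-1,0,0,0,0,0,0,-1,0,0,0,0.97,0,0,0,40,0,0,0.97,0,0,0,40,0,0,0.97,0,0,0,40,0,0,0.97,0,0,0,40,0,0,0.97,0,0,0,40,0,0,0.97,0,0,0,40,0,0,0.97,0,0,0,40,0,0,0.97,0,0,0,40,0,0,0.97,0,0,0,40,0,0,0.97,0,0,0,40]}}

```text
t: 9.1
tool_pos: [0.6444, -0.0766, 0.0895]
eef_rot: [-0.022, 0.805, -0.592, -0.01]
ft_force: [0.4, -0.8, 0.4]
finger_gap: 0.0399
gripper_force: 0.0
```

Emit:
{"op": "carry_out", "data": {"deltas": [0,0,0,0.456,0.755,0,40,0,0,0,0.456,0.755,0,40,0,0,0,0.456,0.755,0,40,0,0,0,0.456,0.755,0,40,0,0,0,0.456,0.755,0,40,0,0,0,0.456,0.755,0,40,0,0,0,0.456,0.755,0,40,0,0,0,0.456,0.755,0,40,0,0,0,0,0,0,40]}}

```text
t: 10.22
tool_pos: [0.5258, -0.2108, 0.0822]
eef_rot: [-0.021, 0.804, -0.594, -0.01]
ft_force: [-0.7, 0.7, -0.4]
finger_gap: 0.0401
gripper_force: 0.0
```

```bash
python3 - <<'E'
from bench import arm
from h import *
from scipy.spatial.transform import Rotation as T
s=arm.observe();print(np.round(s['joint_pos'],3),s['tool_pos'])
q=s['eef_rot'];R=T.from_quat([q[1],q[2],q[3],q[0]]).as_matrix();print(R.round(4))
def goal(p,yaw):
    c,n=np.cos(np.radians(yaw)),np.sin(np.radians(yaw))
    G=np.array([[c,n,0],[n,-c,0],[0,0,-1]])
    rv=T.from_matrix(R.T@G).as_rotvec(degrees=True)/8
    print('turn',rv.round(3),'then shift',(G.T@(np.array(p)-s['tool_pos'])/.025).round(3))
goal([.5256,-.146,.082],-78.25)
E
```

```text
[-0.468  0.032  1.557  0.045  1.564  2.374] [ 0.52582218 -0.21082373  0.08223104]
[[ 0.2947 -0.9556  0.0096]
 [-0.9548 -0.294   0.0451]
 [-0.0403 -0.0225 -0.9989]]
turn [-0.147  0.296  0.672] then shift [-2.54  -0.519  0.009]
```

Joint 6 ran to its limit, because the half-turn choice was wrong. I'll level the tool and turn the other way, to yaw 101.75°, which puts joint 6 near -27°.

Emit:
{"op": "carry_out", "data": {"deltas": [-0.161,0.289,0,0,0,0,40,0,0,-0.992,0,0,0,40,0,0,-0.992,0,0,0,40,0,0,-0.992,0,0,0,40,0,0,-0.992,0,0,0,40,0,0,-0.992,0,0,0,40,0,0,-0.992,0,0,0,40,0,0,-0.992,0,0,0,40,0,0,-0.992,0,0,0,40,0,0,-0.992,0,0,0,40,0,0,-0.992,0,0,0,40,0,0,-0.992,0,0,0,40]}}

```text
t: 11.72
tool_pos: [0.5273, -0.2089, 0.0823]
eef_rot: [-0.0, 0.992, 0.129, 0.0]
ft_force: [-0.1, 0.1, -0.1]
finger_gap: 0.0399
gripper_force: 0.0
```

Emit:
{"op": "carry_out", "data": {"deltas": [0,0,-0.992,0,0,0,40,0,0,-0.992,0,0,0,40,0,0,-0.992,0,0,0,40,0,0,-0.992,0,0,0,40,0,0,-0.992,0,0,0,40,0,0,-0.992,0,0,0,40,0,0,-0.992,0,0,0,40,0,0,-0.992,0,0,0,40,0,0,-0.992,0,0,0,40,0,0,-0.992,0,0,0,40,0,0,-0.992,0,0,0,40,0,0,0,0,0,0,40]}}

```text
t: 13.22
tool_pos: [0.5272, -0.209, 0.0823]
eef_rot: [0.0, 0.631, 0.776, 0.0]
ft_force: [0.2, -0.2, 0.5]
finger_gap: 0.0399
gripper_force: 0.0
```

```bash
cat > goal.py <<'E'
import sys, numpy as np
from bench import arm
from scipy.spatial.transform import Rotation as T
x,y,z,yaw=map(float,sys.argv[1:5])
s=arm.observe(); q=s['eef_rot'];R=T.from_quat([q[1],q[2],q[3],q[0]]).as_matrix()
c,n=np.cos(np.radians(yaw)),np.sin(np.radians(yaw))
G=np.array([[c,n,0],[n,-c,0],[0,0,-1]])
print('q',np.round(s['joint_pos'],2),'mm',np.round(s['tool_pos']*1000,1),'t',s['t'])
print('turn',(T.from_matrix(R.T@G).as_rotvec(degrees=True)/8).round(3),'then shift',(G.T@(np.array([x,y,z])/1000-s['tool_pos'])/.025).round(3))
E
python3 goal.py 525.6 -146 5 101.75; python3 - <<'E'
from bench import eyes
from h import *
d=eyes.get_image('top');cv2.imwrite('pics/t1.png',d['img']); print(tile(d,(345,243,395,305)))
E
```

```text
q [-0.44  0.02  1.56  0.    1.55 -0.64] mm [ 527.2 -209.    82.3] t 13.225
turn [ 0.004 -0.002  0.007] then shift [2.481 0.45  3.092]
(array([515.3, -96. ]), array([88.2, 39.2]), 11.19)
```

Emit:
{"op": "carry_out", "data": {"deltas": [0,0,0,0.62,0.112,0,40,0,0,0,0.62,0.112,0,40,0,0,0,0.62,0.112,0,40,0,0,0,0.62,0.112,0,40,0,0,0,0,0,1,40,0,0,0,0,0,1,40,0,0,0,0,0,0.9,40,0,0,0,0,0,0.15,40,0,0,0,0,0,0,40]}}

```text
t: 14.4
tool_pos: [0.5254, -0.146, 0.0066]
eef_rot: [0.0, 0.63, 0.776, 0.0]
ft_force: [-0.6, -0.4, -0.2]
finger_gap: 0.0398
gripper_force: 0.0
```

```bash
python3 goal.py 525.6 -146 5 101.75
```

```text
q [-0.33  0.02  1.71  0.    1.41 -0.54] mm [ 525.4 -146.     6.6] t 14.4
turn [0.004 0.001 0.014] then shift [-0.001  0.008  0.063]
```

Emit:
{"op": "carry_out", "data": {"deltas": [0,0,0,0.2,0,0.02,40,0,0,0,0.2,0,0.02,40,0,0,0,0.2,0,0.02,40,0,0,0,0.2,0,0.02,40,0,0,0.097,0.174,0,0,40,0,0,0.097,0.174,0,0,40,0,0,0.097,0.174,0,0,40,0,0,0.097,0.174,0,0,40,0,0,0.097,0.174,0,0,40,0,0,0.097,0.174,0,0,40,0,0,0.097,0.174,0,0,40,0,0,0.097,0.174,0,0,40]}}

```text
t: 15.9
tool_pos: [0.5155, -0.0921, 0.0041]
eef_rot: [0.0, 0.672, 0.741, 0.0]
ft_force: [-1.2, -0.6, 0.4]
finger_gap: 0.0398
gripper_force: 0.4
```

Emit:
{"op": "carry_out", "data": {"deltas": [0,0,0.097,0.174,0,0,40,0,0,0.097,0.174,0,0,40,0,0,0.097,0.174,0,0,40,0,0,0.097,0.174,0,0,40,0,0,0.097,0.174,0,0,40,0,0,0.097,0.174,0,0,40,0,0,0.097,0.174,0,0,40,0,0,0.097,0.174,0,0,40,0,0,0,0,0,0,40]}}

```text
t: 17.02
tool_pos: [0.5137, -0.0572, 0.0039]
eef_rot: [-0.0, 0.711, 0.704, 0.0]
ft_force: [-0.2, -0.6, -0.6]
finger_gap: 0.04
gripper_force: 0.0
```

```bash
python3 goal.py 515 -57 5 89.35; python3 - <<'E'
from bench import eyes
from h import *
d=eyes.get_image('top');cv2.imwrite('pics/t2.png',cv2.resize(d['img'][180:400,220:500],None,fx=2.5,fy=2.5)); print(tile(d,(318,243,356,305)))
E
```

```text
q [-0.18 -0.05  1.78  0.    1.41 -0.17] mm [513.7 -57.2   3.9] t 17.025
turn [ 0.    -0.003  0.012] then shift [ 0.009  0.051 -0.042]
(array([525.2, -32.7]), array([104.5,  76. ]), 1.12)
```

View pics/t2.png

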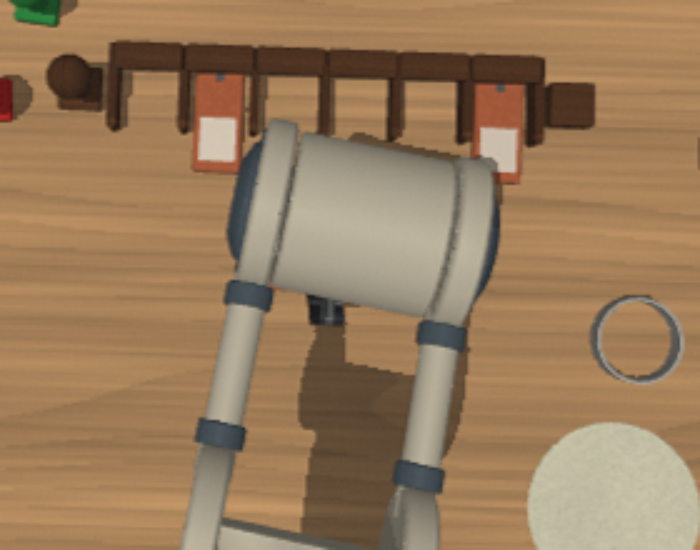

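The arm hides the tile in the top view. I'll back off, lift, turn square to the rack and drop back behind the tile, then look again.

Emit:
{"op": "carry_out", "data": {"deltas": [0,0,0,-0.4,0,0,40,0,0,0,-0.4,0,0,40,0,0,0,0,0,-1,40,0,0,0,0,0,-1,40,0,0,0,0,0,-1,40,0,0,0,0,0,-1,40,0,0,0.94,0,0,0,10,0,0,0.94,0,0,0,10,0,0,0.94,0,0,0,10,0,0,0.94,0,0,0,10,0,0,0.94,0,0,0,10,0,0,0.94,0,0,0,10,0,0,0.94,0,0,0,10,0,0,0.94,0,0,0,10,0,0,0.94,0,0,0,10,0,0,0.94,0,0,0,10,0,0,0.94,0,0,0,10,0,0,0.94,0,0,0,10]}}

```text
t: 19.32
tool_pos: [0.5135, -0.0786, 0.104]
eef_rot: [-0.0, 1.0, -0.01, 0.0]
ft_force: [0.1, 0.2, 0.6]
finger_gap: 0.0097
gripper_force: 0.0
```

Emit:
{"op": "carry_out", "data": {"deltas": [0,0,0,-0.8,0.8,0,10,0,0,0,-0.8,0.8,0,10,0,0,0,-0.8,0.8,0,10,0,0,0,-0.8,0.8,0,10,0,0,0,0,0,0,10]}}

```text
t: 19.95
tool_pos: [0.4315, -0.1582, 0.1042]
eef_rot: [0.0, 1.0, -0.009, 0.0]
ft_force: [-0.4, -0.3, 0.1]
finger_gap: 0.0099
gripper_force: 0.0
```

```bash
python3 goal.py 440 -25 5 -0.65; python3 - <<'E'
from bench import eyes
from h import *
d=eyes.get_image('top');cv2.imwrite('pics/t3.png',cv2.resize(d['img'][180:400,220:500],None,fx=2.5,fy=2.5)); print(tile(d,(318,243,356,305)))
E
```

```text
q [-0.43 -0.28  1.81 -0.    1.62  1.16] mm [ 431.5 -158.2  104.2] t 19.95
turn [ 0.003 -0.004 -0.043] then shift [ 0.278 -5.331  3.968]
(array([514.4, -24.8]), array([88. , 38.9]), 1.28)
```

View pics/t3.png

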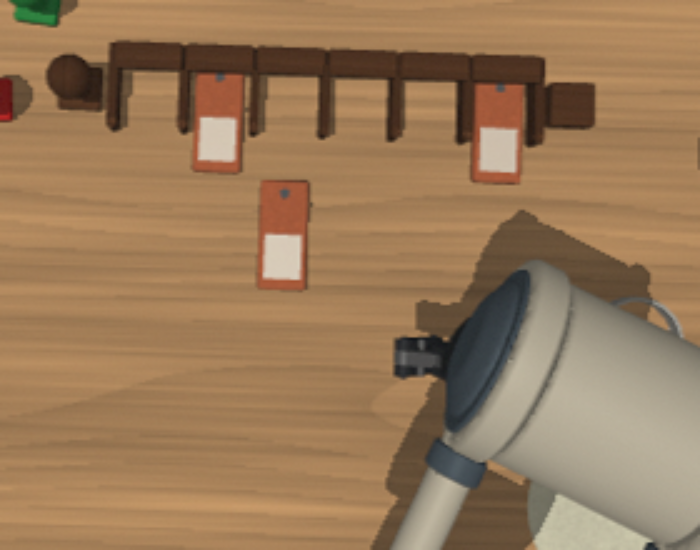

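The tile sits nearly square in front of gap 3: in the crop it spans columns 258–308 and the noses are at 257 and 325. I'll measure the two dividers bounding the gap to fix the push line.

```bash
python3 - <<'E'
from h import *; import pickle
d=pickle.load(open('d.pkl','rb'))['top']; W=cloud(d)
for v in (216,220,224,228):
    out=[]
    row=W[v,255:450]; r=np.flatnonzero((abs(row[:,2]-.034)<.004))+255
    for g in np.split(r,np.flatnonzero(np.diff(r)>2)+1):
        if len(g)>1: out.append((ray(d,[[g.mean(),v]],.034)[0,:2]*1000).round(1).tolist())
    print(v,out)
E
```

```text
216 [[626.7, 117.1], [628.3, 60.0], [629.8, 2.0], [631.4, -56.0], [633.0, -113.9], [634.5, -171.8], [636.1, -229.6]]
220 [[618.4, 118.8], [620.0, 59.8], [621.6, 2.8], [623.2, -56.2], [624.7, -112.7], [626.3, -171.5], [627.9, -229.6]]
224 [[610.2, 118.5], [611.8, 59.5], [613.4, 2.6], [615.0, -56.3], [616.5, -113.1], [618.1, -171.9], [619.7, -229.6]]
228 [[602.0, 118.2], [603.6, 60.2], [605.2, 2.3], [606.8, -56.5], [608.3, -112.9], [609.9, -171.0], [611.5, -229.6]]
```

Emit:
{"op": "carry_out", "data": {"deltas": [0,0,-0.043,0,0,0,10,0,0,0,0.02,-0.889,0,10,0,0,0,0.02,-0.889,0,10,0,0,0,0.02,-0.889,0,10,0,0,0,0.02,-0.889,0,10,0,0,0,0.02,-0.889,0,10,0,0,0,0.02,-0.889,0,10,0,0,0,0,0,1,10,0,0,0,0,0,1,10,0,0,0,0,0,1,10,0,0,0,0,0,0.9,10,0,0,0,0,0,0,10]}}

```text
t: 21.5
tool_pos: [0.4353, -0.0224, 0.0046]
eef_rot: [-0.0, 1.0, -0.003, -0.002]
ft_force: [-0.3, -0.5, 0.5]
finger_gap: 0.01
gripper_force: 0.0
```

```bash
python3 goal.py 520 -25.7 5 -0.65
```

```text
q [-0.13 -0.29  1.99  0.    1.44  1.45] mm [435.3 -22.4   4.6] t 21.5
turn [-0.006  0.029  0.032] then shift [ 3.389  0.093 -0.015]
```

Emit:
{"op": "carry_out", "data": {"deltas": [0,0,0.032,0,0,0,10,0,0,0,0,0.09,0,10,0,0,0,0.2,0,0,10,0,0,0,0.2,0,0,10,0,0,0,0.2,0,0,10,0,0,0,0.2,0,0,10,0,0,0,0.2,0,0,10,0,0,0,0.2,0,0,10,0,0,0,0.2,0,0,10,0,0,0,0.2,0,0,10,0,0,0,0.2,0,0,10,0,0,0,0.2,0,0,10,0,0,0,0.2,0,0,10,0,0,0,0,0,0,10]}}

```text
t: 23.25
tool_pos: [0.4919, -0.0262, 0.0066]
eef_rot: [-0.0, 1.0, -0.006, 0.0]
ft_force: [0.3, -0.1, 0.3]
finger_gap: 0.0101
gripper_force: 0.0
```

```bash
python3 goal.py 553 -26 5 -0.65; python3 - <<'E'
from bench import eyes
from h import *
d=eyes.get_image('top');cv2.imwrite('pics/t4.png',np.hstack([cv2.resize(d['img'][190:310,280:400],(400,400)),cv2.resize(eyes.get_image('scene')['img'][200:320,230:380],(500,400))])[:,:800])
E
```

```text
q [-0.12 -0.12  1.85  0.    1.42  1.46] mm [491.9 -26.2   6.6] t 23.25
turn [-0.001 -0.003 -0.009] then shift [ 2.443 -0.036  0.065]
```

View pics/t4.png

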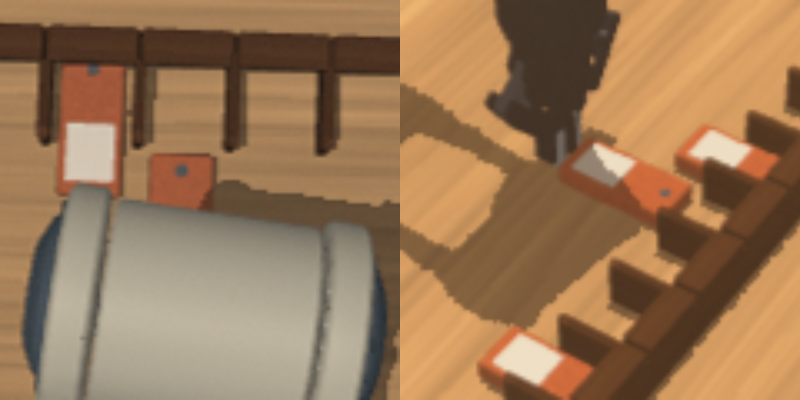

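The tile's far end (left half, columns 148–214) is just before gap 3, between the noses at 138 and 232. It is square with clearance on both sides, so I'll keep pushing and watch the force.

Emit:
{"op": "carry_out", "data": {"deltas": [0,0,0,0.2,0,0.02,10,0,0,0,0.2,0,0.02,10,0,0,0,0.2,0,0,10,0,0,0,0.2,0,0,10,0,0,0,0.2,0,0,10,0,0,0,0,0,0,10]}}

```text
t: 24.1
tool_pos: [0.5169, -0.0265, 0.0055]
eef_rot: [-0.0, 1.0, -0.006, 0.0]
ft_force: [-0.9, -0.5, 0.1]
finger_gap: 0.0098
gripper_force: 0.0
```

Emit:
{"op": "carry_out", "data": {"deltas": [0,0,0,0.2,0,0,10,0,0,0,0.2,0,0,10,0,0,0,0.2,0,0,10,0,0,0,0.2,0,0,10,0,0,0,0.2,0,0,10,0,0,0,0,0,0,10]}}

```text
t: 24.85
tool_pos: [0.542, -0.0268, 0.0056]
eef_rot: [-0.0, 1.0, -0.006, 0.0]
ft_force: [-0.6, -0.2, 0.0]
finger_gap: 0.0101
gripper_force: 0.0
```

Emit:
{"op": "carry_out", "data": {"deltas": [0,0,0,0.12,0,0,10,0,0,0,0.12,0,0,10,0,0,0,0.08,0,0,10,0,0,0,0.04,0,0,10,0,0,0,0,0,0,10]}}

```text
t: 25.48
tool_pos: [0.5507, -0.0269, 0.0056]
eef_rot: [-0.0, 1.0, -0.006, 0.0]
ft_force: [-0.1, 0.7, 0.4]
finger_gap: 0.0097
gripper_force: 0.0
```

Emit:
{"op": "carry_out", "data": {"deltas": [0,0,0,0.04,0,0,10,0,0,0,0.04,0,0,10,0,0,0,0,0,0,10]}}

```text
t: 25.85
tool_pos: [0.5526, -0.0269, 0.0056]
eef_rot: [-0.0, 1.0, -0.006, 0.0]
ft_force: [-0.2, 1.2, 0.3]
finger_gap: 0.0102
gripper_force: 0.0
```

Emit:
{"op": "carry_out", "data": {"deltas": [0,0,0,0.04,0,0,10,0,0,0,0.04,0,0,10,0,0,0,0,0,0,10]}}

```text
t: 26.22
tool_pos: [0.5547, -0.027, 0.0056]
eef_rot: [-0.0, 1.0, -0.006, 0.0]
ft_force: [-0.5, 0.2, -0.1]
finger_gap: 0.0102
gripper_force: 0.0
```

Emit:
{"op": "carry_out", "data": {"deltas": [0,0,0,0.04,0,0,10,0,0,0,0,0,0,10]}}

```text
t: 26.48
tool_pos: [0.5553, -0.027, 0.0055]
eef_rot: [-0.0, 1.0, -0.006, -0.0]
ft_force: [-2.4, -0.0, 1.3]
finger_gap: 0.0099
gripper_force: 1.1
```

Emit:
{"op": "carry_out", "data": {"deltas": [0,0,0,0.04,0,0,10,0,0,0,0,0,0,10]}}

```text
t: 26.72
tool_pos: [0.5553, -0.027, 0.0055]
eef_rot: [-0.0, 1.0, -0.006, -0.001]
ft_force: [-6.6, 0.1, 4.2]
finger_gap: 0.01
gripper_force: 3.5
```

Emit:
{"op": "carry_out", "data": {"deltas": [0,0,0,0.02,0,0,10,0,0,0,0,0,0,10]}}

```text
t: 26.98
tool_pos: [0.5553, -0.027, 0.0055]
eef_rot: [-0.0, 1.0, -0.006, -0.002]
ft_force: [-8.6, 0.6, 5.3]
finger_gap: 0.0099
gripper_force: 4.5
```

The force climbs with no further motion, so the tile is against a hard stop. I'll back off, lift, move aside and check.

Emit:
{"op": "carry_out", "data": {"deltas": [0,0,0,-0.2,0,0,10,0,0,0,-0.8,0,0,10,0,0,0,-0.8,0,0,10,0,0,0,0,0,-1,10,0,0,0,0,0,-1,10,0,0,0,0,0,-1,10,0,0,0,0,0,-1,10,0,0,0,-0.6,0.9,-0.4,10,0,0,0,-0.6,0.9,-0.4,10,0,0,0,-0.6,0.9,-0.4,10,0,0,0,-0.4,0.9,-0.4,10,0,0,0,0,0.9,0,10,0,0,0,0,0.9,0,10,0,0,0,0,0,0,10]}}

```text
t: 28.72
tool_pos: [0.4553, -0.1618, 0.1455]
eef_rot: [0.0, 1.0, -0.007, 0.0]
ft_force: [-0.6, -0.1, -0.4]
finger_gap: 0.0099
gripper_force: 0.0
```

```bash
python3 - <<'E'
from bench import eyes
from h import *
d=eyes.get_image('top');cv2.imwrite('pics/t5.png',cv2.resize(d['img'][170:370,200:480],None,fx=2.8,fy=2.8))
for b in ((290,205,322,255),(323,205,349,257),(402,205,434,258)): print(tile(d,b))
E
```

```text
(array([605.9,  30.6]), array([38.8, 82.1]), 89.8)
(array([606.2, -24.6]), array([79.4, 43.5]), 1.26)
(array([ 603.5, -200.2]), array([81.4, 39.2]), 0.22)
```

View pics/t5.png

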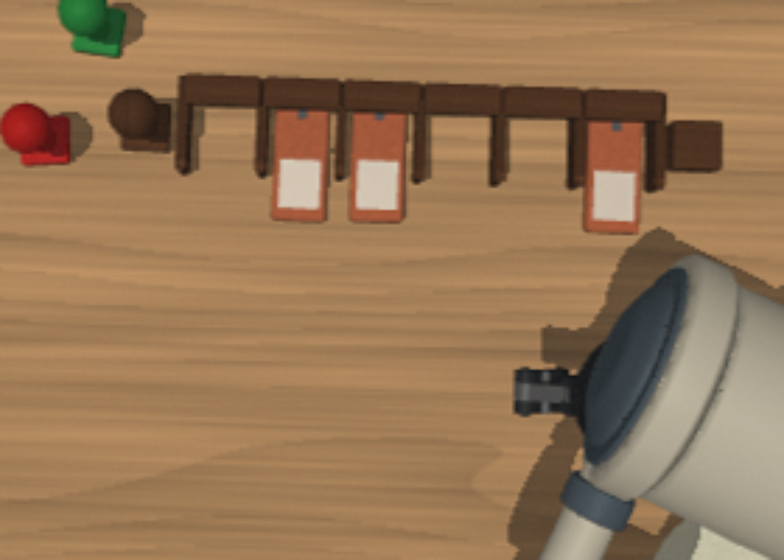

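The tile is in the third gap at (377,165). Its outer end lines up with the seated tile at (300,165), so it is fully home, and the seated tiles haven't moved.

```bash
python3 -c "
from bench import arm
print(arm.sign_off())"
```

```text
the job is handed in; nothing more can be done
None
```

I ran the fingertip along the rail over gaps 1, 2 and 3 from the tall-post end, then pushed the tile flat into gap 3 until it met a hard stop, with its outer end level with the seated tile beside it, and handed the job in at about 29 s (no verdict came back).

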